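Shut the stone cabinet, move its lock bar one hole on and hold the pin down

TASK

Push the green stone cabinet's door shut until it seats on its catch, then pull up the red lock plunger on top, slide the yellow-tongued bar one hole to the left as the robot sees it (to the very next hole, so that the tongue covers the door's edge) and push the pin fully home there. A sprung contact under that hole lifts the pin again when it is let go, so finish with your gripper still on the knob, holding the pin fully down while I fit the seal. Leave the other things on the bench alone.

Things in the scene. Friction and masses are not known exactly. Their poses are not given: they have to be found in the camera images.
- cabinet: Green steel bench cabinet, 200 deep (its x), 300 wide (its y), 170 high, fixed to the bench. Origin: centre of its underside. Its x points from front to back (away from the robot, give or take its yaw), y to the left as the robot sees it, z up. Front frame at x = -100. On its top, along y at x = -25, runs the steel lock rail, 24 wide, 22 high, with three holes 40 apart.
- door (a joint): Angle of the cabinet door (rad): 0 = fully shut on its stop, grows as it opens towards the robot; starts at 0.35 to 0.75. Upright green panel 207 wide, from 13 to 153 above the bench; outer face 14.5 in front of the hinge axis. Turns easily, stays where left. In the last 10 mm at the free edge it meets a sprung roller catch (about 3 N there), rides over it, is then pulled shut and kept.
- door_hinge (a point): Point on the door's upright hinge axis, at the cabinet's left (cabinet x = -100, y = +135), 153 above the bench (height of the door's upper edge).
- door_push (a point): Good place to push: a point on the door's outer face, 150 from the hinge, 113 above the bench; it moves with the door.
- door_pull (a point): Middle of the door's small upright bar pull, which stands 24 out of the outer face, 180 from the hinge, 38 to 78 above the bench.
- bar (a joint): Travel of the lock bar along the rail (m), towards the cabinet's +y (left): 0 = first hole, where it starts; 0.040 = next hole; 0.080 = third hole. The bar is an aluminium sleeve 56 long over the rail, top 202 above the bench, with a yellow arm 40 wide reaching forward over the cabinet's front. About 1 N of friction; it can move only 1.5 mm while the pin is in a hole.
- tongue_tip (a point): Lower end of the yellow tongue at the end of the bar's arm, 120 above the bench (its top at 182), 16.5 to 22.5 in front of the cabinet's front frame, 40 wide. At the start it hangs to the right of the door's free edge; with the bar at the next hole it covers the edge of the shut door. It would stop an open door.
- plunger (a joint): Lift of the lock pin (m): 0 = fully home, most 0.022. Above 0.012 it is clear and the bar can slide (between holes it rests on the rail at 0.012). A spring presses it down, 3 N at 0, 6 N at 0.020. In the next hole a sprung contact carries it at about 0.005 when let go; about 6 N on the knob pushes it to 0, and it rises again when let go. Pin 7 thick, round end, holes 10 wide.
- knob: Red plunger knob, upright cylinder 30 across, 24 high, origin at the centre of its underside (222 above the bench when fully home). Rides with the bar and the pin. Below it only the thin pin (7) for 12 mm, then a boss 20 across, 8 high, on the sleeve.
- knob_center (a point): Centre of the red knob, 12 above its underside: the place to grip, 234 above the bench when the pin is fully home. At the start at cabinet x = -25, y = -105.
- next_hole (a point): Mouth of the next hole in the rail's top, 192 above the bench, 40 to the left (cabinet +y) of the hole where the pin starts.
- pliers: Small pliers with blue handles lying flat, about 155 long (sizes in mm); origin at its underside. To be left alone.
- brush: Flat brush with a wooden handle, 160 long, lying flat (sizes in mm); origin at its underside. To be left alone.
- mallet: Small hammer with a wooden handle, 220 long, lying flat (sizes in mm); origin at its underside. To be left alone.
- driver: Screwdriver with a yellow handle, 170 long, lying flat (sizes in mm); origin at its underside. To be left alone.
- gem_jar: Small pale jar with a metal cap, 48 across, 70 high (sizes in mm); origin at its underside. To be left alone.
- ring_cone: Upright brass ring-sizing cone, 56 across its foot, 122 high (sizes in mm); origin at its underside. To be left alone.
- stone_tin: Open metal tin of dark red stones, 110 x 85, 22 high (sizes in mm); origin at its underside. To be left alone.
- ring_box: Blue ring box 55 x 55 x 34 high, standing on the back left of the cabinet's top (sizes in mm); origin at its underside. To be left alone.

How it is judged:
By the outcome, as a careful person would: the job done as asked, in the order asked, and still so for the second after the job is handed in, while the arm keeps its last pose, push and grip.
It also fails if it takes over 48 s, if anything falls off the work surface, if the arm or the gripper's body presses on something with over 40 N, if the wrist force passes 120 N, or if a joint passes its speed limit or range.

ROBOT

A 6-joint arm with a two-finger parallel gripper is mounted at the origin on the work surface. World frame = base frame: x ahead of the robot, y to its left, z up, the work surface at z = 0. Lengths are in mm, angles in degrees, forces in N, time in s.
With the tool pointing down it reaches from about 350 to 850 mm from the base axis. Payload 8.1 kg.
Tool frame: the origin (TCP) lies midway between the tips of the shut fingers; the grasp point (between the pads) lies 19 mm behind it; z points along the fingers, y is the direction in which the jaws open and shut (so a half turn about z gives the same grasp; the last joint's range is limited). The gripper opens to 85 mm and grips with 20 to 120 N. Pads are 22 mm wide; open, the fingers measure 114 mm over their backs; the gripper's body (76 mm by 85 mm) begins 54 mm behind the grasp point. The pads swing forward as they close: fully open they stand 13 mm farther back than shut.
Start: joints at [68.446, 7.471, 85.268, -0, 87.261, -4.893], TCP at [172.009, 574.82, 231.292] pointing down, gripper open.
Joint ranges: [-169.43, 169.43], [-51.17, 129.36], [1.28, 143.12], [-76.62, 256.62], [0, 156.53], [-152.29, 152.29]. Speed limits (degrees/s): [136.94, 136.94, 159.86, 180, 180, 180].

INTERFACE

Orientations are given as [roll, pitch, yaw] about the fixed x, y, z axes, in that order (R = Rz(yaw) Ry(pitch) Rx(roll)).
In Python, from bench import r gives the robot as it stands.
- The arm moves only by the shell command python3 -m jog 'ROWS' [FORCE]. ROWS is JSON, a list of rows, each a list of 5 numbers: the shift along the tool's x, y, z in m, then the turn about the tool's z in rad, then the opening, from 0 (shut) to 1 (fully open). A call has 1 to 20 rows; each row is the pose to reach, as a shift and turn from the pose measured when the call began, along the tool's axes at that moment; what a row does not reach only later rows make up. A row lasts 1/10 s, in which the tool goes at most 50 mm and 8.59 degrees, less where a joint would pass 70% of its speed; a pose out of reach is approached as far as the arm can. A call with a gripper value outside its range is refused whole. The fingers move at their own pace and stop on an object; FORCE is the grip in N (left out, the last holds). Time passes only in rows, so rows that repeat a pose let the fingers close. It gives the time, the measured TCP pose, the force and the opening at its end, in the units of the state.
- r.sense(): the state, without advancing time (a new reading comes with each control period).
- r.snapshot(name): name is "scene" or "top" or "wrist"; returns a dict with "pixels" (480x640x3 uint8, red, green, blue), "K" (3x3 intrinsics, pixels), "k1" (the pictures are not rectified: a ray, as slopes to the right and down, at radius r is drawn at 1 + k1 r^2 times it, then the intrinsics apply), "R" (3x3) and "t" (3): a world point X has camera coordinates R X + t. Camera axes: x right, y down, z forward; pixel columns grow to the right and rows downward; lengths in mm; the calibration is good to about 2 mm. A picture is of the moment at which its call begins. There is no depth.
- r.hand_in(): hands the job in, once; it reports no verdict.
The state is a dict: "time": time; "joint_pos": joint angles; "qd": joint speeds; "joint_efforts": joint torques, N m; "tool_pos": TCP position; "tcp_rot": TCP orientation; "ft_force": force on the tool from outside, world axes, zero at the start; "wrist_torque": the same for the moment, N m; "finger_gap": finger opening in mm.
Only numpy, scipy, OpenCV 4.12 (cv2) and the standard library are available. Lean on these libraries where they do the work, as an engineer would, in place of code of your own. Each camera call takes 0.05 s, during which the arm holds its last target.

## Working session

There is one attempt and no reset: what is moved stays moved. The work goes in short steps, Python scripts to look and compute and a shell command to move; the robot and the scene stay as the last step left them, time stands still between calls to the robot, and variables do not carry over. Pictures are saved under pics/ and viewed, and the job is handed in when it is done.

```bash
ls; mkdir -p pics; python3 - <<'E'
from bench import r
import cv2
for n in ("scene","top","wrist"):
    s=r.snapshot(n); cv2.imwrite(f"pics/{n}0.png",s["pixels"][:,:,::-1]); print(n,s["K"],s["k1"],s["R"],s["t"])
print(r.sense())
E
```

```text
pics
scene [[458.54441213   0.         311.98906837]
 [  0.         458.54441213 241.21128514]
 [  0.           0.           1.        ]] -0.04731989722120292 [[-0.59734892  0.8019571   0.006251  ]
 [ 0.48697717  0.36890266 -0.79168432]
 [-0.63720287 -0.46986768 -0.61089841]] [ 312.97484783 -145.03664086 1461.52639516]
top [[506.10626233   0.         323.96825217]
 [  0.         506.10626233 232.08904683]
 [  0.           0.           1.        ]] -0.14310828085056126 [[-8.48553830e-03 -9.99962585e-01 -1.68032844e-03]
 [-9.95222734e-01  8.60873498e-03 -9.72501898e-02]
 [ 9.72610167e-02  8.47080857e-04 -9.95258548e-01]] [  20.14153383  548.37416132 1269.56256096]
wrist [[358.02511051   0.         317.87858051]
 [  0.         358.02511051 243.18060119]
 [  0.           0.           1.        ]] -0.010292008954213252 [[ 2.86882877e-01  9.57965638e-01  2.25091588e-04]
 [ 9.11329014e-01 -2.72988968e-01  3.08150047e-01]
 [ 2.95258604e-01 -8.81978394e-02 -9.51337741e-01]] [-600.18477795  -38.54674916  379.32893596]
{'time': 0.15, 'joint_pos': array([ 6.84444109e+01,  7.50653093e+00,  8.53145919e+01, -2.54504205e-04,
        8.72612506e+01, -4.89424922e+00]), 'qd': array([ 0.06095263, -0.15972793, -0.10688356, -0.06561923, -0.08585791,
       -0.0229143 ]), 'joint_efforts': array([ 1.91015912e-03, -5.70065653e+01, -5.01156127e+01, -1.18391258e-04,
        9.50045593e-03,  6.39289667e-06]), 'tool_pos': array([171.86639929, 574.42175481, 230.47460183]), 'tcp_rot': array([-1.79917905e+02, -6.77457226e-03,  1.63338668e+02]), 'ft_force': array([-0.30343507, -0.11296467,  0.06809556]), 'wrist_torque': array([ 0.0154642 ,  0.03939251, -0.00145672]), 'finger_gap': 85.32152190349984}
```

View pics/scene0.png

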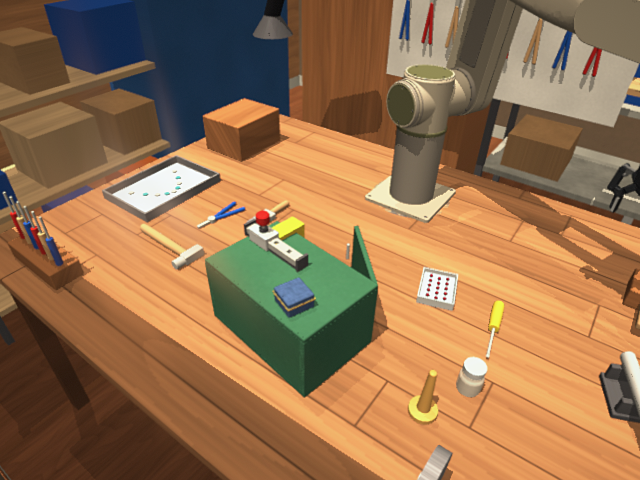

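View pics/top0.png

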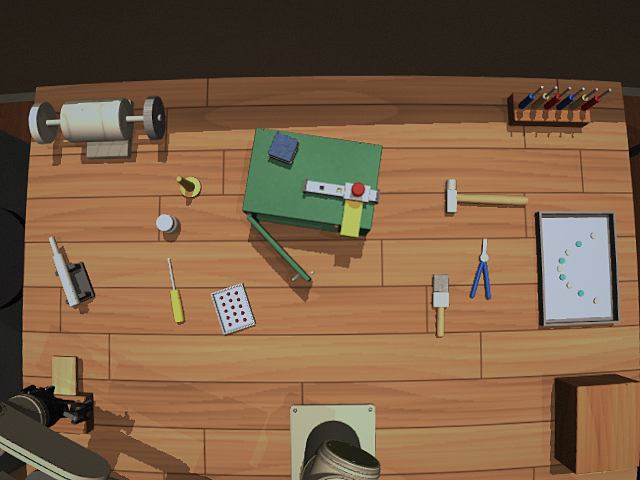

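View pics/wrist0.png

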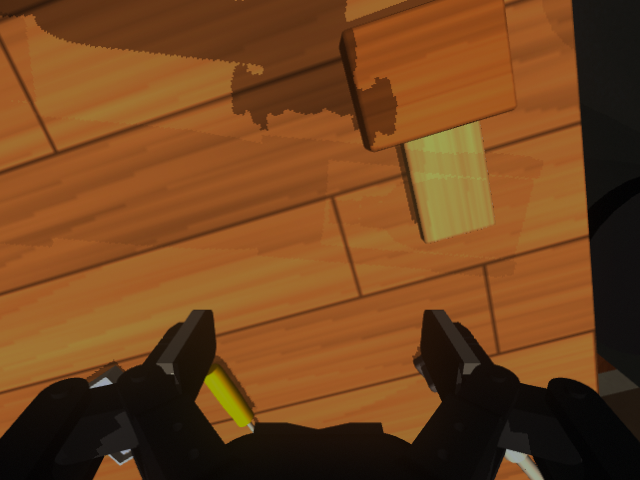

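```bash
cat > h.py <<'E'
import numpy as np,cv2
def ray(s,u,v):
    K=s["K"];p=cv2.undistortPoints(np.array([[[u,v]]],float),K,np.array([s["k1"],0,0,0.]))[0,0]
    d=s["R"].T@np.array([p[0],p[1],1]);c=-s["R"].T@s["t"];return c,d/np.linalg.norm(d)
def plane(s,u,v,z):
    c,d=ray(s,u,v);return c+d*(z-c[2])/d[2]
def proj(s,X):
    q=s["R"]@np.asarray(X,float)+s["t"]
    return cv2.projectPoints(q.reshape(1,1,3),np.zeros(3),np.zeros(3),s["K"],np.array([s["k1"],0,0,0.]))[0][0,0]
def tri(a,b):
    A=np.zeros((3,3));B=np.zeros(3);
    for c,d in(a,b):
        P=np.eye(3)-np.outer(d,d);A+=P;B+=P@c
    return np.linalg.solve(A,B)
def blob(img,lo,hi,box=None):
    h=cv2.cvtColor(img,cv2.COLOR_RGB2HSV);m=cv2.inRange(h,lo,hi)
    if box: k=np.zeros_like(m);x0,y0,x1,y1=box;k[y0:y1,x0:x1]=1;m*=k
    return m
E
python3 - <<'E'
from bench import r
from h import *
t=r.snapshot("top");s=r.snapshot("scene")
for n,q,b in(("top",t,(330,170,390,210)),("scene",s,(240,200,290,240))):
    m=blob(q["pixels"],(0,150,90),(6,255,255),b);ys,xs=np.nonzero(m);print(n,len(xs),xs.mean(),ys.mean(),xs.min(),xs.max(),ys.min(),ys.max())
    q["c"]=(xs.mean(),ys.mean())
print(tri(ray(t,*t["c"]),ray(s,*s["c"])), plane(t,*t["c"],246))
cv2.imwrite("pics/topc.png",cv2.resize(t["pixels"][115:295,230:400,::-1],None,fx=3.3,fy=3.3,interpolation=cv2.INTER_CUBIC))
cv2.imwrite("pics/scc.png",cv2.resize(s["pixels"][190:390,190:390,::-1],None,fx=3,fy=3,interpolation=cv2.INTER_CUBIC))
E
```

```text
top 132 357.72727272727275 188.88636363636363 352 364 183 195
scene 176 262.2386363636364 217.7215909090909 256 269 210 225
[621.61443901 -58.41274844 233.56593838] [619.6823334  -58.02443024 246.        ]
```

View pics/topc.png

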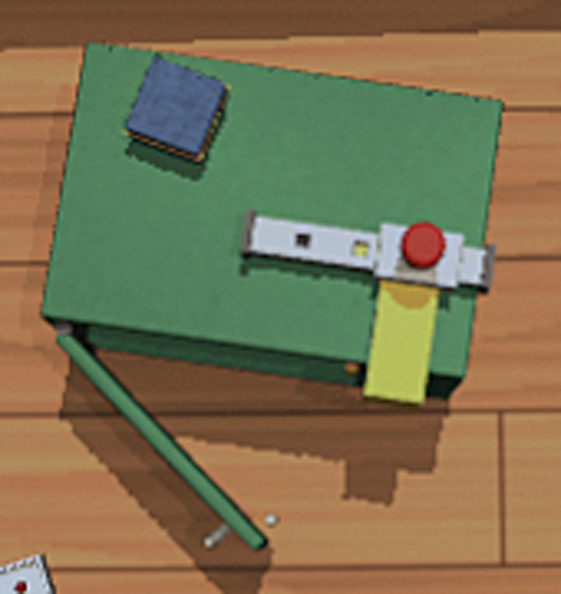

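View pics/scc.png

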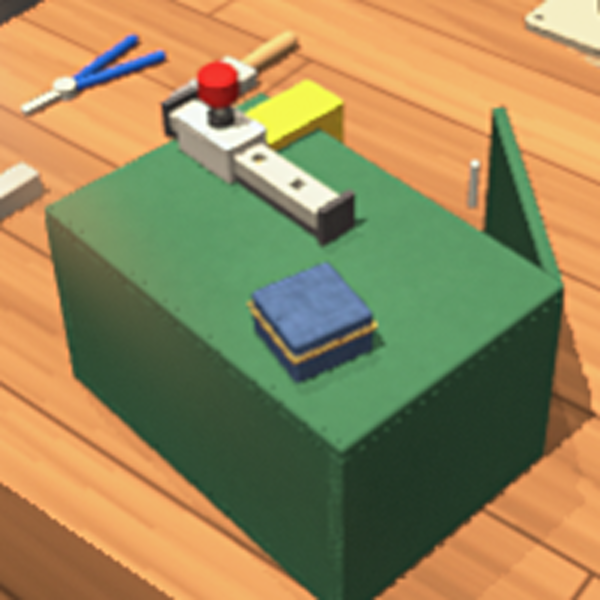

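```bash
python3 - <<'E'
from bench import r
from h import *
t=r.snapshot("top")
def f(u,v,z): return plane(t,230+(u+.5)/3.3-.5,115+(v+.5)/3.3-.5,z)
C={k:f(*p,170) for k,p in dict(bl=(88,43),br=(502,100),fr=(464,378),fl=(43,317)).items()}
print({k:v.round(1) for k,v in C.items()})
e=lambda a,b:(np.degrees(np.arctan2(*(C[b]-C[a])[[1,0]])),np.linalg.norm(C[b]-C[a]))
print("x dirs",e('fl','bl'),e('fr','br'),"y dirs",e('br','bl'),e('fr','fl'))
rl=f(246,232,192)-f(490,268,192);print("rail yaw",np.degrees(np.arctan2(rl[1],rl[0]))-90,np.linalg.norm(rl))
print("centre",sum(C.values())/4)
for n,p in dict(doortop_free=(262,545),hinge=(63,338)).items(): print(n,f(*p,153))
E
```

```text
{'bl': array([781.9, 171.9, 170. ]), 'br': array([ 737.4, -121.1,  170. ]), 'fr': array([540.2, -90.3, 170. ]), 'fl': array([585.5, 201.5, 170. ])}
x dirs (np.float64(-8.581885365065137), np.float64(198.69802146290317)) (np.float64(-8.879895668877538), np.float64(199.50375341368513)) y dirs (np.float64(81.34871479654373), np.float64(296.35989505051987)) (np.float64(81.19267460713262), np.float64(295.3242972835896))
rail yaw -8.97647178834059 168.57062364537606
centre [661.24615173  40.51017387 170.        ]
doortop_free [426.5645768   50.48297224 153.        ]
hinge [572.78322501 189.98425637 153.        ]
```

```bash
python3 -m jog '[[-0.03,-0.028,0,-0.03,0],[-0.06,-0.056,0,-0.06,0],[-0.09,-0.084,0,-0.09,0],[-0.12,-0.112,0,-0.12,0],[-0.15,-0.14,0,-0.138,0],[-0.18,-0.168,0,-0.138,0],[-0.21,-0.196,0,-0.138,0],[-0.24,-0.224,0,-0.138,0],[-0.27,-0.252,0,-0.138,0],[-0.3,-0.28,0,-0.138,0],[-0.33,-0.308,0,-0.138,0],[-0.36,-0.335,0,-0.138,0],[-0.378,-0.35,0,-0.138,0],[-0.378,-0.35,0,-0.138,0],[-0.378,-0.35,0,-0.138,0]]'
python3 - <<'E'
from bench import r
from h import *
print(r.sense()["tool_pos"],r.sense()["tcp_rot"])
t=r.snapshot("top");cv2.imwrite("pics/t1.png",t["pixels"][:,:,::-1])
s=r.snapshot("wrist");cv2.imwrite("pics/w1.png",s["pixels"][:,:,::-1])
E
```

```text
time: 1.8
tool_pos: [433.7, 130.8, 231.1]
tcp_rot: [-180.0, -0.0, 171.2]
ft_force: [-0.6, 0.7, 0.2]
finger_gap: 0.2
[433.66769243 130.8117624  231.07480198] [-1.79980968e+02 -3.18832145e-02  1.71154863e+02]
```

View pics/w1.png

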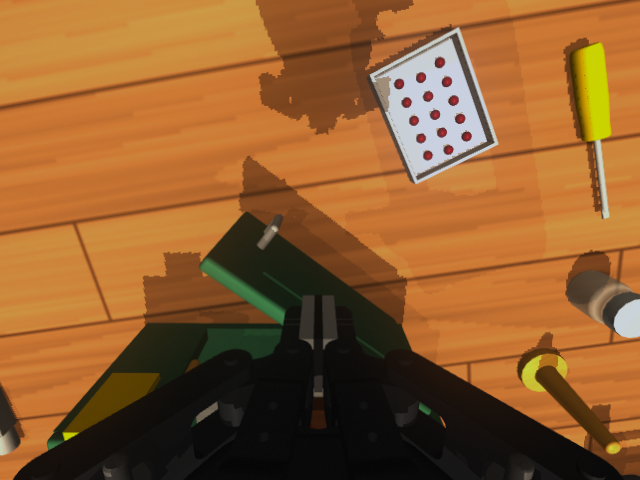

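```bash
python3 -m jog '[[0,0,0.03,0,0],[0,0,0.06,0,0],[0,0,0.09,0,0],[0,0,0.106,0,0],[0,0,0.106,0,0]]' && python3 -m jog '[[-0.008,-0.005,0,0,0],[-0.016,-0.01,0,0,0],[-0.024,-0.015,0,0,0],[-0.032,-0.02,0,0,0],[-0.04,-0.025,0,0,0],[-0.048,-0.03,0,0,0],[-0.056,-0.035,0,0,0],[-0.064,-0.04,0,0,0],[-0.072,-0.045,0,0,0],[-0.08,-0.05,0,0,0],[-0.085,-0.054,0,0,0],[-0.09,-0.058,0,0,0],[-0.09,-0.058,0,0,0]]'
python3 - <<'E'
from bench import r
from h import *
t=r.snapshot("top");cv2.imwrite("pics/t2.png",t["pixels"][100:340,200:440,::-1].repeat(2,0).repeat(2,1))
s=r.snapshot("wrist");cv2.imwrite("pics/w2.png",s["pixels"][:,:,::-1])
E
```

```text
time: 2.4
tool_pos: [430.5, 132.4, 122.3]
tcp_rot: [-179.9, -0.3, 171.4]
ft_force: [-0.2, -0.6, -0.1]
finger_gap: -0.1
time: 3.7
tool_pos: [511.4, 60.9, 121.9]
tcp_rot: [-179.9, -0.3, 171.4]
ft_force: [-0.4, 1.4, 0.7]
finger_gap: -0.1
```

View pics/w2.png

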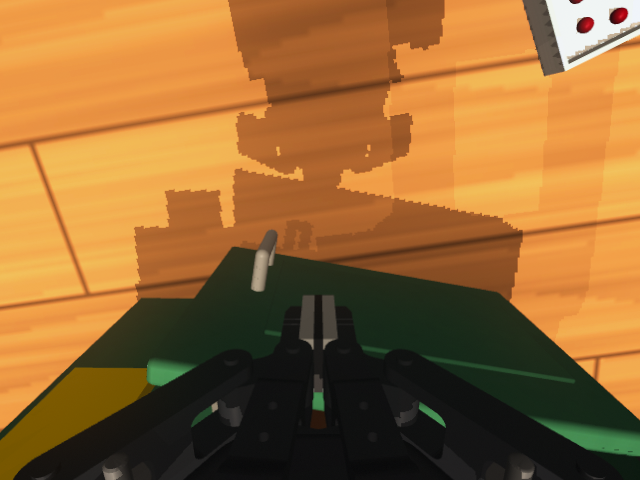

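View pics/t2.png

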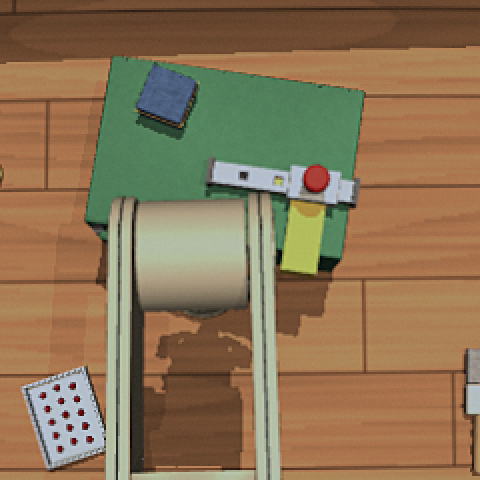

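```bash
python3 -m jog '[[-0.003,-0.002,0,0,0],[-0.006,-0.004,0,0,0],[-0.009,-0.006,0,0,0],[-0.012,-0.008,0,0,0],[-0.015,-0.01,0,0,0],[-0.018,-0.011,0,0,0],[-0.021,-0.012,0,0,0],[-0.023,-0.012,0,0,0],[-0.025,-0.012,0,0,0],[-0.025,-0.012,0,0,0]]'
```

```text
time: 4.8
tool_pos: [533.6, 45.6, 121.6]
tcp_rot: [-179.9, -0.4, 171.4]
ft_force: [-1.7, -1.3, 1.1]
finger_gap: 0.3
```

```bash
python3 -m jog '[[-0.0015,0,0,0,0],[-0.003,0,0,0,0],[-0.0045,0,0,0,0],[-0.006,0,0,0,0],[-0.006,0,0,0,0]]'
```

```text
time: 5.3
tool_pos: [537.4, 45.0, 121.4]
tcp_rot: [-179.8, -0.7, 171.4]
ft_force: [-16.2, 0.9, 12.1]
finger_gap: -0.2
```

```bash
python3 -m jog '[[0.01,0,0,0,0],[0.02,0,0,0,0],[0.03,0,0,0,0],[0.04,0,-0.02,0,0],[0.04,0,-0.06,0,0],[0.04,0,-0.1,0,0.5],[0.04,0,-0.14,0,1],[0.04,0,-0.16,0,1],[0.04,0,-0.16,0,1]]'
python3 - <<'E'
from bench import r
from h import *
s=r.snapshot("wrist");cv2.imwrite("pics/w3.png",s["pixels"][:,:,::-1])
t=r.snapshot("top");cv2.imwrite("pics/t3.png",t["pixels"][100:340,200:440,::-1].repeat(2,0).repeat(2,1))
E
```

```text
time: 6.2
tool_pos: [501.4, 51.3, 286.5]
tcp_rot: [-179.9, -0.2, 171.4]
ft_force: [0.0, 0.7, 0.3]
finger_gap: 58.2
```

View pics/w3.png

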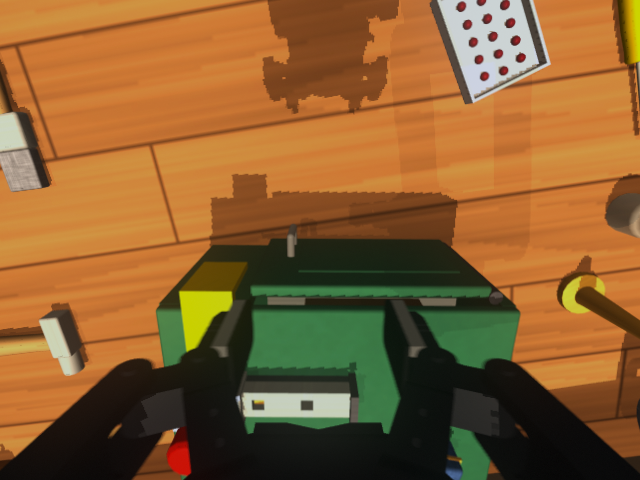

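View pics/t3.png

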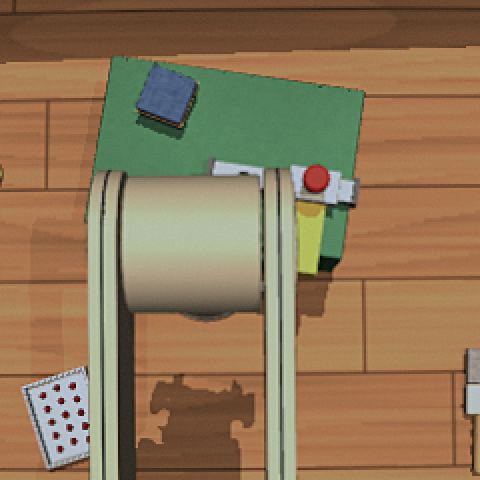

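```bash
python3 - <<'E'
from bench import r
from h import *
s=r.snapshot("wrist")
cv2.imwrite("pics/w3c.png",cv2.resize(s["pixels"][230:320,150:530,::-1],None,fx=2.1,fy=2.1,interpolation=cv2.INTER_CUBIC).repeat(1,0))
C=np.array([661.2,40.5,0]);a=np.radians(-8.8);R=np.array([[np.cos(a),-np.sin(a),0],[np.sin(a),np.cos(a),0],[0,0,1]])
for z,us in((153,((255,286),(480,288))),(170,((165,308),(510,310)))):
  for u in us: print(z,u,(R.T@(plane(s,*u,z)-C)).round(1))
g=s["pixels"].astype(int)
for u in(260,300,380,440,480): print(u,[tuple(g[v,u]) [1] for v in range(270,312)])
for n,X in dict(shutface_free=(-114.5,-72,153),shutface_h=(-114.5,130,153),inner=(-98,-60,153),knob=(-25,-105,246)).items(): print(n,proj(s,R@np.array(X)+C))
E
```

```text
153 (255, 286) [-117.3  -65.4  153. ]
153 (480, 288) [-116.1  121.4  153. ]
170 (165, 308) [-105.6 -134.6  170. ]
170 (510, 310) [-104.8  139.7  170. ]
260 [np.int64(34), np.int64(34), np.int64(34), np.int64(34), np.int64(34), np.int64(34), np.int64(35), np.int64(34), np.int64(34), np.int64(35), np.int64(35), np.int64(34), np.int64(35), np.int64(36), np.int64(35), np.int64(36), np.int64(34), np.int64(36), np.int64(35), np.int64(41), np.int64(60), np.int64(82), np.int64(100), np.int64(118), np.int64(128), np.int64(127), np.int64(125), np.int64(123), np.int64(121), np.int64(111), np.int64(84), np.int64(58), np.int64(55), np.int64(59), np.int64(59), np.int64(58), np.int64(58), np.int64(58), np.int64(59), np.int64(55), np.int64(44), np.int64(37)]
300 [np.int64(35), np.int64(35), np.int64(34), np.int64(35), np.int64(41), np.int64(61), np.int64(66), np.int64(45), np.int64(34), np.int64(34), np.int64(34), np.int64(34), np.int64(35), np.int64(35), np.int64(35), np.int64(36), np.int64(35), np.int64(36), np.int64(36), np.int64(38), np.int64(53), np.int64(74), np.int64(95), np.int64(114), np.in
[... 1517 characters left out ...]
.int64(117), np.int64(118), np.int64(106), np.int64(67), np.int64(30), np.int64(27), np.int64(29), np.int64(33), np.int64(34), np.int64(35), np.int64(34), np.int64(34), np.int64(35), np.int64(35), np.int64(34), np.int64(33), np.int64(34), np.int64(37), np.int64(48), np.int64(68), np.int64(83), np.int64(95), np.int64(104), np.int64(108), np.int64(109), np.int64(107), np.int64(107), np.int64(101), np.int64(79), np.int64(50), np.int64(38), np.int64(28), np.int64(25), np.int64(27), np.int64(26), np.int64(27), np.int64(27), np.int64(26), np.int64(29)]
shutface_free [247.20164264 289.06210762]
shutface_h [489.97984415 289.76002802]
inner [262.5004714  307.00710773]
knob [178.54177067 471.95986696]
```

View pics/w3c.png

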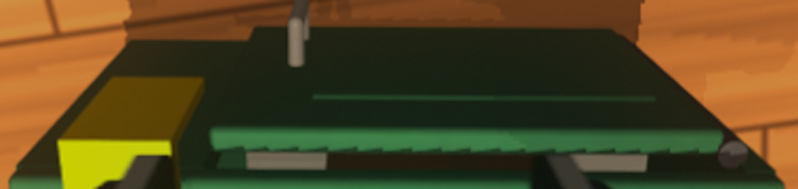

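```bash
python3 -m jog '[[-0.025,-0.017,0,0,1],[-0.05,-0.034,0,0,1],[-0.075,-0.05,0,0,1],[-0.1,-0.068,0,0,1],[-0.12,-0.081,0,0,1],[-0.135,-0.091,0,0,1],[-0.135,-0.091,0,0,1],[-0.135,-0.091,0,0,1]]'
python3 - <<'E'
from bench import r
from h import *
print(r.sense()["tool_pos"],r.sense()["tcp_rot"])
s=r.snapshot("wrist");cv2.imwrite("pics/w4.png",s["pixels"][:,:,::-1])
m=blob(s["pixels"],(0,150,60),(6,255,255));n,l,st,c=cv2.connectedComponentsWithStats(m)
for i in range(1,n):
  if st[i,4]>80: print(st[i],c[i],plane(s,*c[i],246))
E
```

```text
time: 7.15
tool_pos: [618.0, -58.8, 277.3]
tcp_rot: [-179.8, -0.9, 171.4]
ft_force: [-0.4, 0.3, 0.3]
finger_gap: 85.3
[618.03033294 -58.75115073 277.27577336] [-179.84862941   -0.92509249  171.36364775]
[ 296  255   53   58 2382] [321.9890848  284.44122586] [617.31993148 -55.69055304 246.        ]
```

View pics/w4.png

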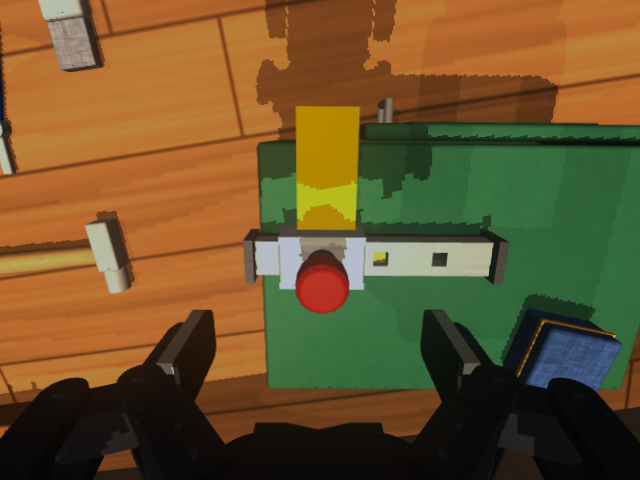

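```bash
python3 -m jog '[[-0.002,0.002,0.01,0,1],[-0.002,0.002,0.02,0,1],[-0.002,0.002,0.03,0,1],[-0.002,0.002,0.04,0,1],[-0.002,0.002,0.05,0,1],[-0.002,0.002,0.055,0,1],[-0.002,0.002,0.055,0,1],[-0.002,0.002,0.055,0,1]]'
python3 - <<'E'
from bench import r
from h import *
print(r.sense()["tool_pos"],r.sense()["tcp_rot"])
s=r.snapshot("wrist");cv2.imwrite("pics/w5.png",s["pixels"][:,:,::-1])
E
```

```text
time: 8.0
tool_pos: [619.6, -56.8, 223.0]
tcp_rot: [-179.9, -0.9, 171.4]
ft_force: [0.2, -0.5, 0.2]
finger_gap: 85.2
[619.55185323 -56.79828692 223.0472476 ] [-179.85038241   -0.8629042   171.38873948]
```

View pics/w5.png

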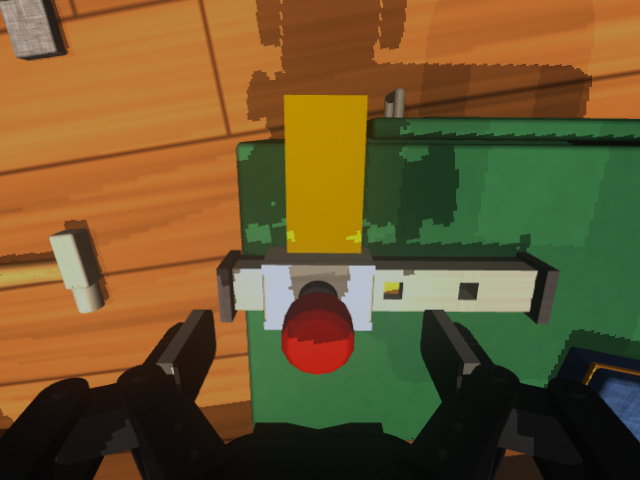

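```bash
python3 - <<'E'
from bench import r
from h import *
s=r.snapshot("wrist")
for X in((619.6,-56.8,246),(619.6,-56.8,222)): print(proj(s,X))
E
python3 -m jog '[[0,0,0.004,0,1],[0,0,0.007,0,0.7],[0,0,0.007,0,0.5],[0,0,0.007,0,0.4],[0,0,0.007,0,0.3],[0,0,0.007,0,0.2],[0,0,0.007,0,0.2],[0,0,0.007,0,0.2],[0,0,0.007,0,0.2]]' 60
python3 - <<'E'
from bench import r
from h import *
s=r.snapshot("wrist");cv2.imwrite("pics/w6.png",s["pixels"][:,:,::-1])
E
```

```text
[315.86991852 342.82602243]
[316.19991485 313.04910594]
time: 9.0
tool_pos: [619.8, -56.9, 216.9]
tcp_rot: [-179.8, -0.8, 171.4]
ft_force: [-0.7, -0.4, 3.2]
finger_gap: 28.6
```

View pics/w6.png

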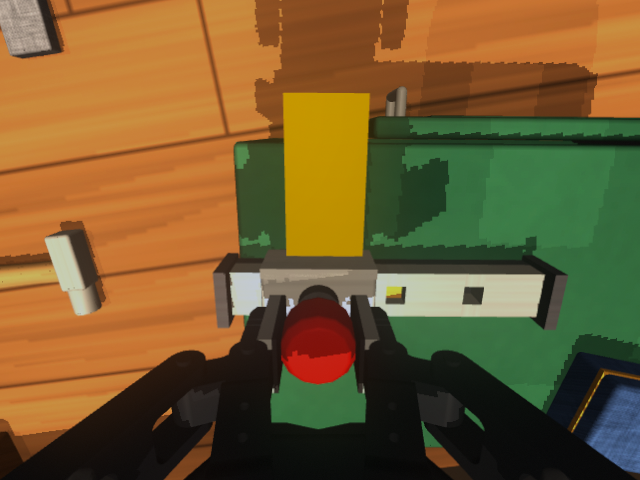

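```bash
python3 -m jog '[[0,0,-0.004,0,0.2],[0,0,-0.008,0,0.2],[0,0,-0.012,0,0.2],[0,0,-0.016,0,0.2],[0,0,-0.017,0,0.2],[0,0,-0.017,0,0.2],[0,0,-0.017,0,0.2]]'
python3 - <<'E'
from bench import r
from h import *
s=r.snapshot("wrist");cv2.imwrite("pics/w7.png",s["pixels"][:,:,::-1])
s=r.snapshot("scene");cv2.imwrite("pics/s7.png",cv2.resize(s["pixels"][180:290,190:340,::-1],None,fx=4,fy=4))
E
```

```text
time: 9.75
tool_pos: [619.8, -56.9, 233.5]
tcp_rot: [-179.8, -0.8, 171.4]
ft_force: [-1.5, -0.1, -5.4]
finger_gap: 28.1
```

View pics/s7.png

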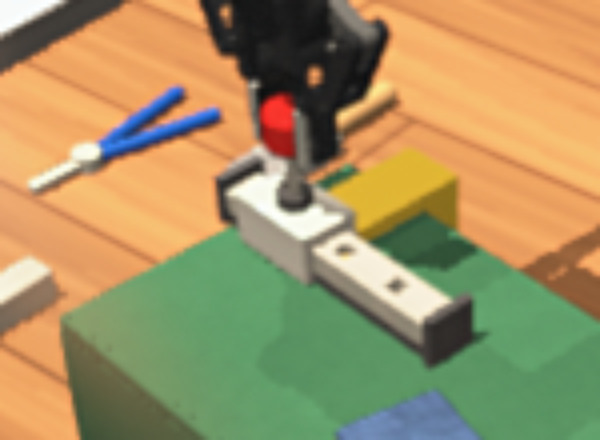

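View pics/w7.png

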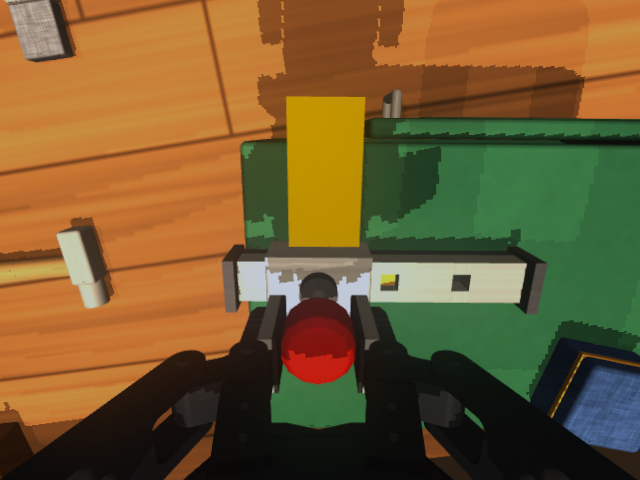

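```bash
python3 -m jog '[[0,0.004,0,0,0.2],[0,0.008,0,0,0.2],[0,0.012,0,0,0.2],[0,0.016,0,0,0.2],[0,0.02,0,0,0.2],[0,0.024,0,0,0.2],[0,0.028,0,0,0.2],[0,0.032,0,0,0.2],[0,0.036,0,0,0.2],[0,0.04,0,0,0.2],[0,0.04,0,0,0.2],[0,0.04,0,0,0.2]]'
python3 - <<'E'
from bench import r
from h import *
print(r.sense()["tool_pos"],r.sense()["tcp_rot"])
s=r.snapshot("wrist");cv2.imwrite("pics/w8.png",s["pixels"][:,:,::-1])
s=r.snapshot("scene");cv2.imwrite("pics/s8.png",cv2.resize(s["pixels"][180:290,190:340,::-1],None,fx=4,fy=4))
E
```

```text
time: 11.05
tool_pos: [626.0, -16.8, 233.5]
tcp_rot: [-179.9, -0.8, 171.4]
ft_force: [2.3, 0.9, -6.5]
finger_gap: 28.4
[625.9533111  -16.82829512 233.48695805] [-179.87827783   -0.81728798  171.41672383]
```

View pics/w8.png

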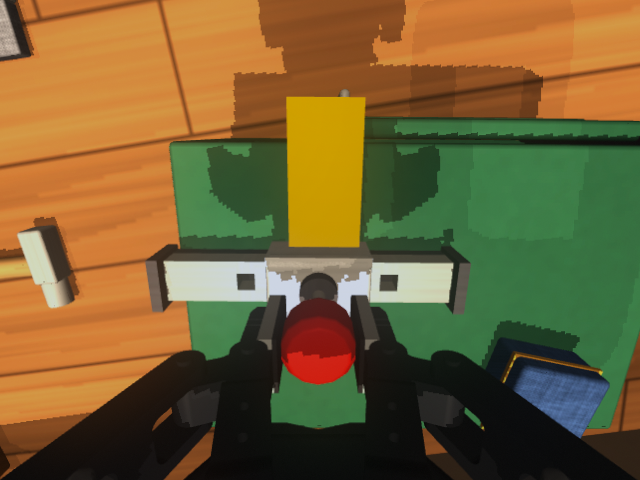

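View pics/s8.png

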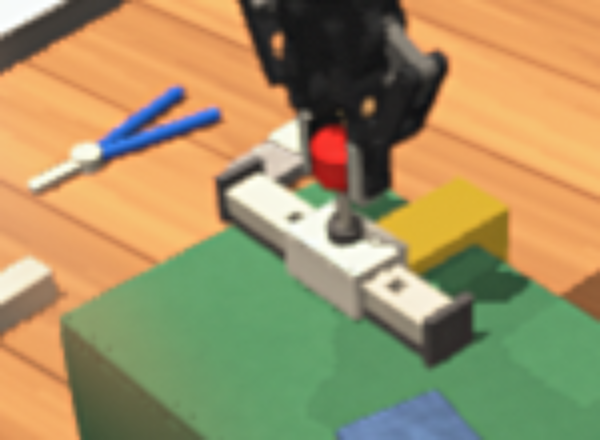

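```bash
python3 -m jog '[[0,0,0.003,0,0.2],[0,0,0.006,0,0.2],[0,0,0.009,0,0.2],[0,0,0.011,0,0.2],[0,0,0.011,0,0.2]]'; python3 -m jog '[[0,0,0.002,0,0.2],[0,0,0.004,0,0.2],[0,0,0.005,0,0.2],[0,0,0.005,0,0.2]]'
```

```text
time: 11.65
tool_pos: [625.9, -17.2, 222.4]
tcp_rot: [-179.9, -0.8, 171.4]
ft_force: [2.4, 0.3, -4.2]
finger_gap: 28.3
time: 12.05
tool_pos: [626.1, -17.2, 218.2]
tcp_rot: [-179.9, -0.7, 171.4]
ft_force: [-1.9, 0.7, 3.6]
finger_gap: 28.1
```

```bash
python3 -m jog '[[0,0,0.001,0,0.2],[0,0,0.0015,0,0.2],[0,0,0.0015,0,0.2]]' 80; python3 -m jog '[[0,0,0.001,0,0.2],[0,0,0.001,0,0.2]]'
```

```text
time: 12.35
tool_pos: [626.1, -17.2, 217.0]
tcp_rot: [-179.9, -0.7, 171.4]
ft_force: [-1.7, 0.7, 5.9]
finger_gap: 28.2
time: 12.55
tool_pos: [626.2, -17.2, 217.0]
tcp_rot: [-179.9, -0.7, 171.4]
ft_force: [-2.5, 1.1, 8.2]
finger_gap: 28.0
```

```bash
python3 -m jog '[[0,0,0.001,0,0.2],[0,0,0.002,0,0.2],[0,0,0.0025,0,0.2],[0,0,0.0025,0,0.2],[0,0,0.0025,0,0.2]]'
python3 - <<'E'
from bench import r
from h import *
s=r.snapshot("wrist");cv2.imwrite("pics/w9.png",s["pixels"][:,:,::-1])
s=r.snapshot("scene");cv2.imwrite("pics/s9.png",cv2.resize(s["pixels"][180:330,190:390,::-1],None,fx=4,fy=4))
E
```

```text
time: 13.05
tool_pos: [626.4, -17.2, 216.9]
tcp_rot: [-179.9, -0.6, 171.4]
ft_force: [-6.7, 0.5, 15.9]
finger_gap: 27.8
```

View pics/w9.png

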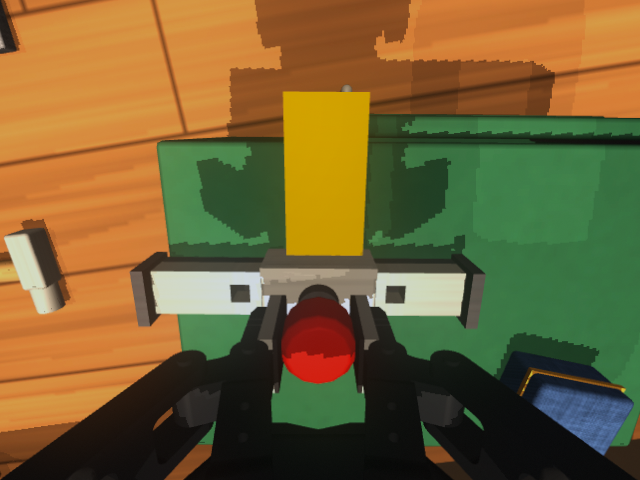

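View pics/s9.png

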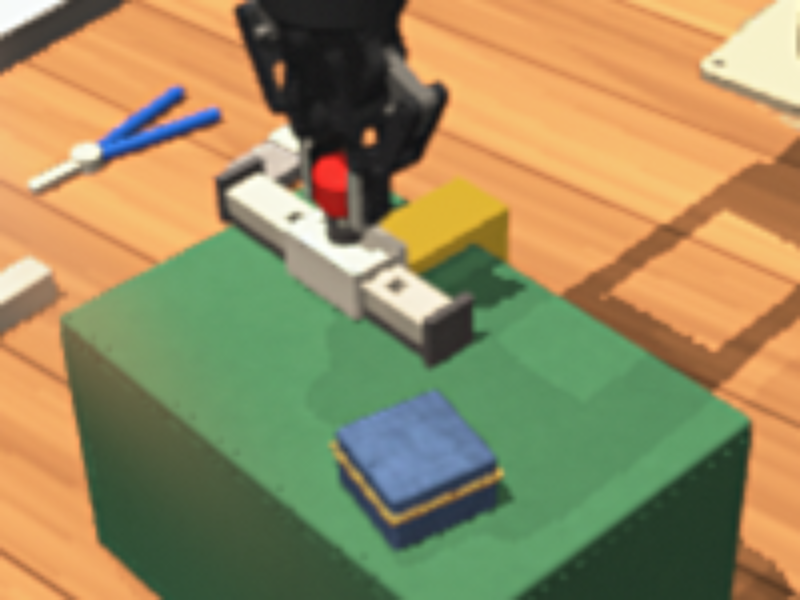

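```bash
python3 - <<'E'
from bench import r
print(r.hand_in()); s=r.sense(); print(s["tool_pos"],s["ft_force"],s["finger_gap"])
E
```

```text
the job is handed in; nothing more can be done
None
the job is handed in; nothing more can be done
```

I shut the door, moved the bar one hole to the left and pushed the pin home. I handed the job in after about 13 s, with the gripper still holding the knob down.

- **Door:** I pushed it until it stopped at about 16 N, well above the catch force. In the wrist picture after I backed off, it lay parallel to the front frame to within about 1 mm.
- **Bar:** I lifted the plunger about 17 mm and slid the bar 40 mm. The last wrist picture shows one open hole on each side of the sleeve, so it is at the next hole, with the tongue over the door's edge.
- **Pin:** The tool is back at the height where it first gripped the knob with the pin fully home (216.9 mm). It stopped there while the force rose from 8 to about 16 N, more than the 6 N needed. The knob shows no slip in the jaws, and the grip was set to 80 N. I inferred that the pin is fully down from this height and force, as I could not see it directly.
- **Other things:** The gripper touched nothing but the door and the knob, and nothing else looked moved in the pictures.
- **Disagreements:** The wrist camera placed the knob about 5 mm from where the two fixed cameras did, and the cabinet's front about 5 mm off as well. I gripped at a point in between, and the jaws closed centred on the knob. Reading the state after hand-in returned nothing, so I have no check from that last second.

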